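# Tap the dowel home and nip the joint up in the one-hand clamp

### The arm

A 7-joint arm with a two-finger parallel gripper is mounted at the origin on a cart in front of the work surface, level with it; the furniture and walls round the work are solid. World frame = base frame: x ahead of the robot, y to its left, z up, the work surface at z = 0. Lengths are in m, angles in rad, forces in N, time in s.
With the tool pointing down it reaches from about 0.4 to 0.925 m from the base axis. Payload 4.1 kg.
Tool frame: the origin (TCP) lies at the very end of the fingers, on their centre line; the grasp point (between the pads) lies 19 mm behind it; z points along the fingers, y is the line along which they close (so a half turn about z gives the same grasp; the last joint's range is limited). The gripper opens to 85 mm and grips with 20 to 120 N. Pads are 22 mm wide; open, the fingers measure 114 mm over their backs; the gripper's body (76 mm by 85 mm) begins 54 mm behind the grasp point. The pads swing forward as they close: fully open they stand 13 mm farther back than shut.
Start: joints at [-1.256, 0.398, 0.045, 1.537, -0.019, 1.207, -0.051], TCP at [0.261, 0.595, 0.231] pointing down, gripper open.
Joint ranges: [-2.82, 2.82], [-0.49, 2.23], [-1.37, 1.46], [0, 2.46], [-1.36, 4.5], [0.23, 2], [-2.94, 2.94]. Speed limits (rad/s): [2.57, 2.57, 3.14, 3.14, 3.14, 3.14, 3.14].

### API

Orientations are given as a rotation vector (axis times angle).
In Python, from workcell import env, eyes gives the robot as it stands. The module is installed in compiled form; this text tells all that it offers.
- The arm moves only by the tool send_rows, never from a script. Its argument "increments" is a list of rows, each an object of numbers: "hand": the closure, from -1 (fully open) to 1 (shut); "x", "y", "z": the shift along the tool's x, y, z in mm; "ax", "ay", "az": the turn, a rotation vector about the tool's x, y, z in rad. A call has 1 to 5 rows; each row shifts and turns the commanded pose from where the row before left it, along the tool's axes as they then stand; what a row does not reach is not made up. A row lasts 1/8 s, in which the tool goes at most 62.5 mm and 10.7 degrees, less where a joint would pass 70% of its speed; a pose out of reach is approached as far as the arm can. A call with a gripper value outside its range is refused whole. The fingers move at their own pace and stop on an object; "grip_force" is the grip in N (left out, the last holds). Time passes only in rows, so rows that do not move let the fingers close. It gives the time, the measured TCP pose, the force, the opening and the grip force at its end, in the units of the state.
- env.read_state(): the state, without advancing time (a new reading comes with each control period).
- eyes.get_image(name): name is "scene" or "top" or "wrist"; returns (picture, depth): 420x560x3 uint8, red, green, blue; 420x560 float32, m along the optical axis (not along the pixel's ray), 0 where there is no reading.
- eyes.camera_params(name): a dict with "camera_matrix" (3x3 intrinsics, pixels), "distortion" ([k1, k2, p1, p2, k3] as OpenCV has them; the pictures are not rectified), "cam_to_world" (4x4, takes a point from camera to world coordinates). Camera axes: x right, y down, z forward; pixel columns grow to the right and rows downward; lengths in m; the calibration is good to about 2 mm. A picture is of the moment at which its call begins: read the wrist's pose just before it. camera_params takes no time and is no camera call; for the wrist camera it gives the pose at the moment of the call.
- env.hand_in(): hands the job in; it is judged then, once.
The state is a dict: "time": time; "joints": joint angles; "joint_vel": joint speeds; "joint_efforts": joint torques, N m; "tool_pos": TCP position; "orientation": TCP orientation; "contact_force": force on the tool from outside, world axes, zero at the start; "torque": the same for the moment, N m; "opening": finger opening in m; "gripper_force": force on a finger pad.
Only numpy, scipy, OpenCV 4.12 (cv2) and the standard library are available. Lean on these libraries where they do the work, as an engineer would, in place of code of your own. Each camera call takes 0.05 s, during which the arm holds its last target. There are 200 camera calls.

### The job

Use the wooden mallet to drive the dowel of the lap joint on the clamping board all the way down, then lay the mallet back on the bench. Next pump the clamp's orange trigger (squeeze it fully against the handle, let it out fully, again) until the round orange pad has closed on the joint, pinched it against the steel stop and its spring is pressed in by about a quarter to a half, no further, so that the joint is held but not crushed. Finish with the trigger still squeezed home in the gripper and hold it there; touch the joint only with the mallet, move the pad only with the trigger, and leave the other things on the bench where they are.

Things in the scene. Friction and masses are not known exactly. Their poses are not given: they have to be found in the camera images.
- clamp: Plywood board fixed to the bench, 160 x 400 x 16 mm. Origin: centre of its underside; z up, y along the pushrod, from the handle to the steel stop (64 mm wide, face at y = 130 mm, top at z 52). Blue clamp housing: x +-34 mm, y -161 to -65, up to z 82. Out of it stand the fixed handle with a black sleeve (23 mm wide in x, y -133 to -119, top at z 156) and in front of it the trigger, all at x = 0.
- squeeze_point (a point): On the clamp at (0, -119.5, 127) mm in its frame: middle between the outer faces of handle and squeezed trigger (27 mm apart). A gripper pointing down here and closing along the clamp's y squeezes the two together; centred here, the fingers must open at least 66 mm for the trigger to come fully out.
- trigger_hinge (a joint): Trigger: orange lever 19 mm wide (x), 10 mm thick, hinged at (0, -111, 72) mm in the clamp's frame, top at z about 153. 0 = let out, leaning 0.30 rad towards the stop; 0.30 = squeezed home, upright, 3 mm from the handle. A spring (3 to 6 N at the grip) pushes it out; squeezing takes up to about 20 N 55 mm above the hinge.
- trigger_grip (a point): Middle of the trigger's thickness, 55 mm from its hinge: the height to squeeze at.
- rod_slide (a joint): How far the pushrod has been moved towards the stop (m), 0 to 0.052. A pawl moves it by 6 mm for each full squeeze from fully out (the first squeeze 2 to 8 mm); it stays (14 N friction) when the trigger is let out. The pad travels with it.
- pad: Round orange pad, 34 mm across, on a spring at the front of the pushrod; it travels along the clamp's y, 38 mm above the bench. With rod and spring at 0 its origin and axes are the clamp's; read pad_face for where it is.
- pad_face (a point): Centre of the pad's front face, that meets the joint. With rod and spring at 0 it is at (0, 58, 38) mm in the clamp's frame.
- pad_spring (a joint): How far the pad has been pressed back on its spring (m): 0 = free, 0.020 = flat. 0.7 N per mm, after 0.7 N to begin. Between 0.002 and 0.014 the joint is pinched rightly; above 0.015 it counts as crushed.
- workpiece: Lap joint to be clamped: two pieces of wood, dark below and light above, together 110 (x) x 46 (y) x 45 mm, loose on the board between pad and stop, 0.35 kg. Origin: centre of its underside, z up; x across the board, y along the rod. At the start 0.5 to 2.5 mm from the stop and 10 to 26 mm from the pad.
- dowel_slide (a joint): How far the dowel has been driven down (m): 0 = stands 15 mm out of the joint's top, 0.014 = home, 1 mm out. It moves under about 9 N and stays where it is left; above 0.0115 it counts as home.
- dowel_top (a point): Centre of the top of the dowel (dark wood, 12 mm thick), standing in the joint's top 30 mm from its centre towards -x (the robot's side); 76 mm above the bench when at 0.
- mallet: Wooden mallet, 0.62 kg, lying on its head and the handle's end, so tipped up 0.07 rad at the head. Origin: underside, middle of its length; y along the handle to the head, z up. Head: x -69 to 66, y 72 to 152, z 0 to 62 mm; handle: 34 mm wide (x), z 17 to 45, y -158 to 72; it balances near y 60. Held by the handle near the head (y 46) it strikes with the head's underside.
- nail_tin: Grey tin, 74 x 94 x 60 mm, to be left alone. Origin: centre of its underside.
- sanding_block: Cork sanding block, 66 x 110 x 31 mm, to be left alone. Origin: centre of its underside.
- spring_clamp: Orange spring clamp lying flat, 67 x 117 x 22 mm, to be left alone. Origin: centre of its underside.
- rod: Steel pushrod with its sleeve (19 mm thick) and pad; origin and axes are the clamp's when the rod is at 0. Not to be pushed by hand.
- trigger: The trigger as a body; origin on its hinge, x along the hinge. When let out its axes are the clamp's.
Things that resemble listed ones, but are neither listed nor needed, are in the scene too. Leave any yellow look-alike of the workpiece alone.

How it is judged:
By the outcome, as a careful person would: the job done as asked, in the order asked, and still so for the second after the job is handed in, while the arm keeps its last pose, push and grip.
It also fails if it takes over 58 s, if anything falls off the work surface, if the arm or the gripper's body presses on something with over 40 N, if the wrist force passes 120 N, or if a joint passes its speed limit or range.

## Working session

There is one attempt and no reset: what is moved stays moved. The work goes in short steps, Python scripts to look and compute and a tool call to move; the robot and the scene stay as the last step left them, time stands still between calls to the robot, and variables do not carry over. Pictures are saved under pics/ and viewed, at most 10 in all, crops included, and the job is handed in when it is done.

Besides the shell and the picture viewer there is one more tool, called as name(argument=value, ...), one argument or row to a line, values as JSON. send_rows: Moves the arm, as the interface text tells. Its arguments: {"type":"object","properties":{"increments":{"type":"array"},"grip_force":{"type":"number"}},"required":["increments"]}

```bash
mkdir -p pics; cat > h.py <<'E'
import numpy as np, cv2
from workcell import env, eyes
from scipy.spatial.transform import Rotation as R
def grab(n):
    p=eyes.camera_params(n); im,d=eyes.get_image(n); return im,d,p
def save(im,f): cv2.imwrite('pics/'+f,cv2.cvtColor(im,cv2.COLOR_RGB2BGR))
def rays(p,uv):
    K=np.array(p['camera_matrix']);D=np.array(p['distortion'],float)
    q=cv2.undistortPoints(np.array(uv,float).reshape(-1,1,2),K,D).reshape(-1,2)
    return np.c_[q,np.ones(len(q))]
def onplane(p,uv,z):
    T=np.array(p['cam_to_world']); r=rays(p,uv)@T[:3,:3].T; o=T[:3,3]
    return o+r*((z-o[2])/r[:,2])[:,None]
def cloud(p,d):
    h,w=d.shape; v,u=np.mgrid[:h,:w]; r=rays(p,np.c_[u.ravel(),v.ravel()])*d.ravel()[:,None]
    T=np.array(p['cam_to_world']); P=r@T[:3,:3].T+T[:3,3]; P[d.ravel()==0]=np.nan
    return P.reshape(h,w,3)
def st():
    s=env.read_state(); print('t',s['time'],'tcp',np.round(s['tool_pos'],4),'rv',np.round(s['orientation'],3),'F',np.round(s['contact_force'],1),'op',round(s['opening'],4),'gf',s['gripper_force'],'\nj',np.round(s['joints'],3)); return s
E
python3 - <<'E'
from h import *
s=st(); print(R.from_rotvec(s['orientation']).as_matrix().round(3))
for n in('top','scene'):
    im,d,p=grab(n); save(im,n+'1.png'); np.savez(n+'1.npz',im=im,d=d,P=cloud(p,d)); print(n,np.array(p['cam_to_world']).round(3).tolist())
E
```

```text
t 0.0 tcp [0.2611 0.5946 0.2302] rv [-6.450e-01 -3.074e+00  3.000e-03] F [-0.3  0.5  0.3] op 0.0851 gf 0.0 
j [-1.256  0.399  0.045  1.538 -0.019  1.207 -0.051]
[[-0.916  0.402 -0.001]
 [ 0.402  0.916 -0.002]
 [-0.    -0.002 -1.   ]]
top [[0.018, -0.992, 0.121, 0.374], [-1.0, -0.016, 0.014, 0.016], [-0.012, -0.121, -0.993, 1.42], [0.0, 0.0, 0.0, 1.0]]
scene [[0.637, -0.374, 0.674, -0.338], [-0.771, -0.332, 0.544, -0.693], [0.02, -0.866, -0.5, 0.751], [0.0, 0.0, 0.0, 1.0]]
```

View pics/top1.png

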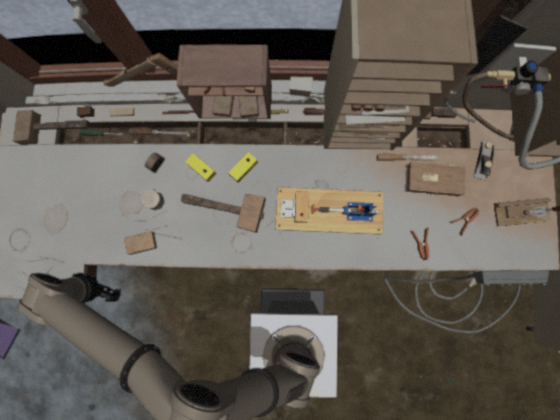

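View pics/scene1.png

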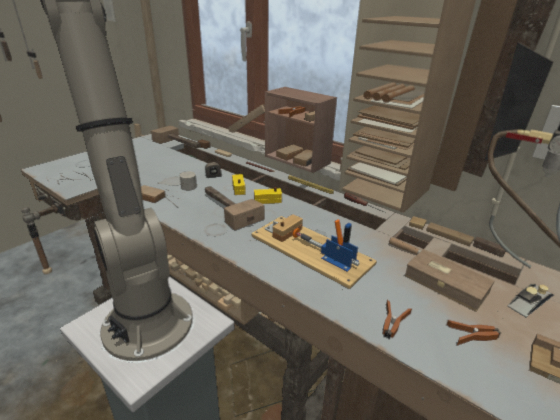

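The top view shows the board at (330,211) with the stop on the left (288,208), so clamp y is about world +y and the trigger is near (360,210).

Mallet candidates are the bench mallet, head (250,212) and handle (205,204), and a mallet-like tool on the back shelf at (40,125). I choose the bench one. For the workpiece, the candidates are the wood block on the board at (302,207) and the yellow look-alikes at (200,167) and (243,166). I choose the one on the board. Next I check the choice in one crop and measure.

```bash
python3 - <<'E'
from h import *
z=np.load('top1.npz'); im,P=z['im'],z['P']; p=eyes.camera_params('top')
save(cv2.resize(im[150:245,170:395],None,fx=3.5,fy=3.5,interpolation=cv2.INTER_CUBIC),'crop1.png')
hsv=cv2.cvtColor(im,cv2.COLOR_RGB2HSV)
roi=np.zeros(im.shape[:2],np.uint8); roi[180:245,265:395]=1
print('hsv board',hsv[228,330],'mallet',hsv[212,250],hsv[204,205],'bench',hsv[240,200])
m=((hsv[...,1]>100)&(hsv[...,2]>120)&(roi>0)).astype(np.uint8)
c=max(cv2.findContours(m,0,2)[0],key=cv2.contourArea); b=cv2.boxPoints(cv2.minAreaRect(c))
w=onplane(p,b,.016); print('board',w.round(4).tolist(),w.mean(0),[np.linalg.norm(w[i]-w[i-1]).round(3) for i in range(4)])
roi[:]=0; roi[185:240,175:270]=1
H=np.nan_to_num(P[...,2]); 
for lo,hi in((.012,.056),(.056,.09)):
    m=((H>lo)&(H<hi)&(roi>0)).astype(np.uint8)
    c=max(cv2.findContours(m,0,2)[0],key=cv2.contourArea); r=cv2.minAreaRect(c); b=cv2.boxPoints(r)
    w=onplane(p,b,np.median(H[m>0])); print(lo,np.median(H[m>0]),r,w.round(4).tolist(),[np.linalg.norm(w[i]-w[i-1]).round(3) for i in range(4)])
E
```

```text
hsv board [ 20  93 184] mallet [ 15  75 132] [ 15  55 102] bench [ 15   3 150]
board [[0.6038, 0.0044, 0.016], [0.6076, -0.2245, 0.016], [0.491, -0.224, 0.016], [0.4874, 0.0027, 0.016]] [ 0.54742452 -0.11035175  0.016     ] [np.float64(0.116), np.float64(0.229), np.float64(0.117), np.float64(0.227)]
0.012 0.037547983684179886 ((211.26922607421875, 203.65383911132812), (61.580467224121094, 9.41357421875), 11.30993366241455) [[0.5518, 0.4269, 0.0375], [0.5866, 0.4217, 0.0375], [0.5448, 0.1938, 0.0375], [0.5106, 0.1995, 0.0375]] [np.float64(0.231), np.float64(0.035), np.float64(0.232), np.float64(0.035)]
0.056 0.06191580328083934 ((250.1345977783203, 211.67306518554688), (19.90921401977539, 35.959373474121094), 15.255120277404785) [[0.4642, 0.212, 0.0619], [0.5909, 0.1817, 0.0619], [0.5728, 0.1113, 0.0619], [0.4466, 0.1423, 0.0619]] [np.float64(0.072), np.float64(0.13), np.float64(0.073), np.float64(0.13)]
```

View pics/crop1.png

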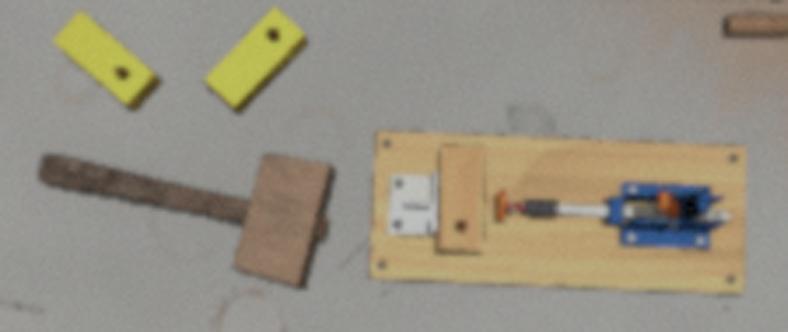

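The crop confirms the choice: the wooden mallet has its head at (285,220) and handle at (140,188). The lap joint has its dowel at (461,226) on the robot's side. The board corners are (378,131), (747,147), (744,294) and (371,278).

```bash
cat >> h.py <<'E'
def Rt(yawy,tilt=0):
    "tool pointing down, tool y along world angle yawy (deg)"
    a=np.deg2rad(yawy); y=np.array([np.cos(a),np.sin(a),0]); z=np.array([0,0,-1.]); x=np.cross(y,z)
    return np.c_[x,y,z]@R.from_rotvec([0,tilt,0]).as_matrix()
def plan(pos,Rm,n):
    s=env.read_state(); p=np.array(s['tool_pos']); A=R.from_rotvec(s['orientation']); 
    step=(np.array(pos)-p)/n*1000; rv=(A.inv()*R.from_matrix(Rm)).as_rotvec()/n
    for i in range(n):
        print('row',i,'xyz',(A.inv().apply(step)).round(1).tolist(),'rot',rv.round(4).tolist()); A=A*R.from_rotvec(rv)
E
python3 - <<'E'
from h import *
p=eyes.camera_params('top')
c=np.array([[378,131],[747,147],[744,294],[371,278]])/3.5+[170,150]-.35
w=onplane(p,c,.016); print(w.round(4).tolist(),w.mean(0).round(4),[np.linalg.norm(w[i]-w[i-1]).round(4) for i in range(4)])
for e in(w[0]-w[1],w[3]-w[2]): print(np.rad2deg(np.arctan2(e[1],e[0])))
print('dowel',onplane(p,np.array([[461,226]])/3.5+[170,150]-.35,.076))
plan([.53,.235,.27],Rt(-10.8),10)
E
```

```text
[[0.6177, 0.066, 0.016], [0.607, -0.3307, 0.016], [0.4491, -0.3255, 0.016], [0.4599, 0.0702, 0.016]] [ 0.5334 -0.13    0.016 ] [np.float64(0.1578), np.float64(0.3969), np.float64(0.158), np.float64(0.3959)]
88.44966845208629
88.43331700430318
dowel [[ 0.51071529 -0.0225649   0.076     ]]
row 0 xyz [-39.1, -22.1, -3.9] rot [-0.0001, 0.0001, 0.1346]
row 1 xyz [-41.7, -16.7, -3.9] rot [-0.0001, 0.0001, 0.1346]
row 2 xyz [-43.6, -10.9, -3.9] rot [-0.0001, 0.0001, 0.1346]
row 3 xyz [-44.6, -5.0, -3.9] rot [-0.0001, 0.0001, 0.1346]
row 4 xyz [-44.9, 1.0, -3.9] rot [-0.0001, 0.0001, 0.1346]
row 5 xyz [-44.3, 7.0, -4.0] rot [-0.0001, 0.0001, 0.1346]
row 6 xyz [-43.0, 12.9, -4.0] rot [-0.0001, 0.0001, 0.1346]
row 7 xyz [-40.9, 18.6, -4.0] rot [-0.0001, 0.0001, 0.1346]
row 8 xyz [-38.0, 23.9, -4.0] rot [-0.0001, 0.0001, 0.1346]
row 9 xyz [-34.5, 28.8, -4.0] rot [-0.0001, 0.0001, 0.1346]
```

send_rows(
  increments=[
    {"x":-39,"y":-22,"z":-4,"az":0.1346},
    {"x":-42,"y":-17,"z":-4,"az":0.1346},
    {"x":-44,"y":-11,"z":-4,"az":0.1346},
    {"x":-45,"y":-5,"z":-4,"az":0.1346},
    {"x":-45,"y":1,"z":-4,"az":0.1346},
  ],
)

```text
$.increments[0]: bad value
```

send_rows(
  increments=[
    {"x":-44,"y":7,"z":-4,"az":0.1346},
    {"x":-43,"y":13,"z":-4,"az":0.1346},
    {"x":-41,"y":19,"z":-4,"az":0.1346},
    {"x":-38,"y":24,"z":-4,"az":0.1346},
    {"x":-35,"y":29,"z":-4,"az":0.1346},
  ],
)

```text
$.increments[0]: bad value
```

```bash
python3 - <<'E'
from h import *
st(); im,d,p=grab('wrist'); save(im,'w1.png'); P=cloud(p,d); np.savez('w1.npz',im=im,d=d,P=P,p=p)
s=st(); print(np.array(p['cam_to_world']).round(3).tolist())
E
```

```text
t 0.1 tcp [0.2611 0.5946 0.2304] rv [-6.450e-01 -3.074e+00  3.000e-03] F [-0.1 -0.3 -0.6] op 0.0853 gf 0.0 
j [-1.256  0.399  0.045  1.538 -0.019  1.207 -0.051]
t 0.15 tcp [0.2612 0.5947 0.2305] rv [-6.450e-01 -3.074e+00  2.000e-03] F [-0.5  0.1  0.1] op 0.0859 gf 0.0 
j [-1.256  0.399  0.045  1.538 -0.019  1.207 -0.051]
[[0.402, 0.875, 0.269, 0.193], [0.916, -0.383, -0.121, 0.626], [-0.003, 0.295, -0.956, 0.374], [0.0, 0.0, 0.0, 1.0]]
```

View pics/w1.png

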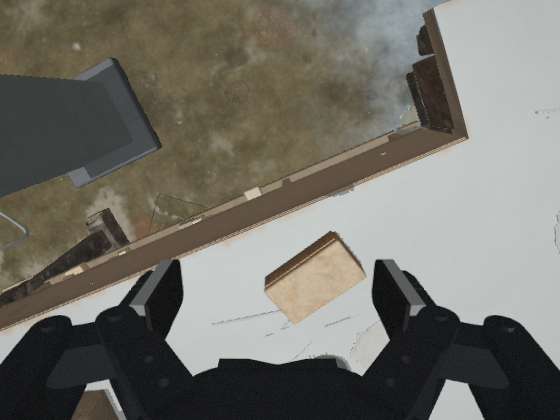

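The move was refused because a row seems to need every key. The picture is from the start pose, with the cork block at (315,280) between the fingers. I resend with complete rows.

send_rows(
  increments=[
    {"hand":-1,"x":-39,"y":-22,"z":-4,"ax":0,"ay":0,"az":0.1346},
    {"hand":-1,"x":-42,"y":-17,"z":-4,"ax":0,"ay":0,"az":0.1346},
    {"hand":-1,"x":-44,"y":-11,"z":-4,"ax":0,"ay":0,"az":0.1346},
    {"hand":-1,"x":-45,"y":-5,"z":-4,"ax":0,"ay":0,"az":0.1346},
    {"hand":-1,"x":-45,"y":1,"z":-4,"ax":0,"ay":0,"az":0.1346},
  ],
)

```text
time: 0.78
tool_pos: [0.397, 0.4129, 0.2512]
orientation: [-1.63, -2.685, 0.0]
contact_force: [0.5, 0.5, 1.1]
opening: 0.0855
gripper_force: 0.0
```

send_rows(
  increments=[
    {"hand":-1,"x":-44,"y":7,"z":-4,"ax":0,"ay":0,"az":0.1346},
    {"hand":-1,"x":-43,"y":13,"z":-4,"ax":0,"ay":0,"az":0.1346},
    {"hand":-1,"x":-41,"y":19,"z":-4,"ax":0,"ay":0,"az":0.1346},
    {"hand":-1,"x":-38,"y":24,"z":-4,"ax":0,"ay":0,"az":0.1346},
    {"hand":-1,"x":-35,"y":29,"z":-4,"ax":0,"ay":0,"az":0.1346},
  ],
)

```text
time: 1.4
tool_pos: [0.5319, 0.233, 0.2713]
orientation: [-2.425, -1.997, 0.0]
contact_force: [0.7, 0.5, -0.0]
opening: 0.0854
gripper_force: 0.0
```

```bash
python3 - <<'E'
from h import *
st(); im,d,p=grab('wrist'); save(im,'w2.png'); P=cloud(p,d); np.savez('w2.npz',im=im,d=d,P=P,p=p)
s=st(); print(np.array(p['cam_to_world']).round(3).tolist())
E
```

```text
t 1.4 tcp [0.5319 0.233  0.2713] rv [-2.425 -1.997  0.   ] F [ 0.7  0.5 -0. ] op 0.0854 gf 0.0 
j [-0.864  0.269  0.467  1.663 -0.127  1.24  -0.563]
t 1.45 tcp [0.5363 0.2253 0.2722] rv [2.433e+00 1.977e+00 1.000e-03] F [ 3.  -4.3  1.3] op 0.0853 gf 0.0 
j [-0.859  0.269  0.475  1.662 -0.123  1.239 -0.564]
[[0.981, -0.183, -0.057, 0.547], [-0.192, -0.938, -0.29, 0.308], [-0.0, 0.295, -0.955, 0.415], [0.0, 0.0, 0.0, 1.0]]
```

View pics/w2.png

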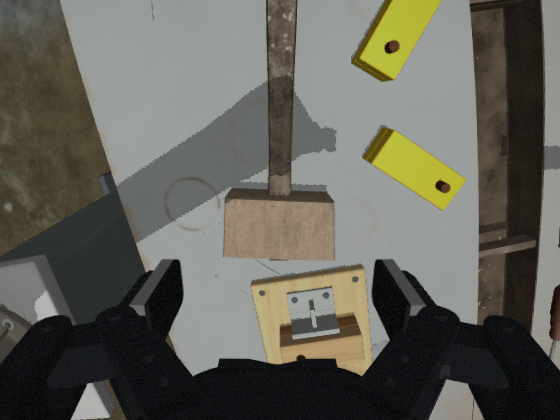

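The wrist view shows the mallet handle at (282,100) to (279,190) and the head at (280,225), with the board, stop and joint below at (312,310). Next I fit the axes from the depth.

```bash
python3 - <<'E'
from h import *
z=np.load('w2.npz',allow_pickle=True); P=z['P']; im=z['im']
roi=np.zeros(im.shape[:2],np.uint8); roi[0:265,215:345]=1
H=np.nan_to_num(P[...,2])
print('bench z',np.median(H[200:250,180:215]), 'board z',np.median(H[300:340,265:280]))
for lo,hi in((.025,.055),(.055,.085)):
    m=((H>lo)&(H<hi)&(roi>0)).astype(np.uint8); m=cv2.morphologyEx(m,cv2.MORPH_OPEN,np.ones((3,3)))
    c=max(cv2.findContours(m,0,2)[0],key=cv2.contourArea); mm=np.zeros_like(m); cv2.drawContours(mm,[c],-1,1,-1)
    X=P[(mm>0)&(m>0)]; r=cv2.minAreaRect((X[:,:2]*1000).astype(np.float32)); print(len(X),np.array(r[0])/1000,r[1:],cv2.boxPoints(r).round(1).tolist(),'z',np.percentile(X[:,2],[5,50,95]))
    A=np.c_[X[:,:2],np.ones(len(X))]; print(' plane',np.linalg.lstsq(A,X[:,2],rcond=None)[0])
    if lo<.03:
        ys=np.arange(X[:,1].min()+.005,X[:,1].max()-.01,.005)
        mid=[((lambda q:(q.min()+q.max())/2)(X[abs(X[:,1]-y)<.003][:,0])) for y in ys]; f=np.polyfit(ys,mid,1); print(' line x=',f,'at y=.2231',np.polyval(f,.2231),'angle y_m',np.rad2deg(np.arctan2(-1,-f[0])), X[:,1].min())
E
```

```text
bench z 0.0012040008299625815 board z 0.01696373122169212
5306 [0.55335736 0.3041105 ] ((214.52978515625, 122.91896057128906), 76.28096008300781) [[468.20001220703125, 214.5], [587.5999755859375, 185.3000030517578], [638.5, 393.70001220703125], [519.0999755859375, 422.8999938964844]] z [0.02904133 0.03442287 0.04343533]
 plane [-0.0256849  -0.05254613  0.06542221]
 line x= [0.19190908 0.49134067] at y=.2231 0.5341555839763092 angle y_m -100.86350135119761 0.18634664997773995
6582 [0.52192786 0.16784747] ((71.5956039428711, 129.73526000976562), 76.4087905883789) [[450.5, 148.3000030517578], [576.5999755859375, 117.80000305175781], [593.4000244140625, 187.39999389648438], [467.29998779296875, 217.89999389648438]] z [0.06178149 0.06520878 0.06782929]
 plane [-0.01999385 -0.08193348  0.08934804]
```

```bash
python3 - <<'E'
from h import *
z=np.load('w2.npz',allow_pickle=True); P=z['P']; H=np.nan_to_num(P[...,2])
roi=np.zeros(H.shape,bool); roi[0:188,250:310]=1
X=P[roi&(H>.02)&(H<.055)]
ys=np.arange(.225,X[:,1].max()-.01,.005)
q=[np.percentile(X[abs(X[:,1]-y)<.003][:,0],[1,99]) for y in ys]
mid=np.array([a.mean() for a in q]); f=np.polyfit(ys,mid,1); print(np.round([np.ptp(a) for a in q],3)); print(f,np.rad2deg(np.arctan(f[0])),'y',X[:,1].max(),'at .2235',np.polyval(f,.2235), 'res',np.abs(np.polyval(f,ys)-mid).max(), 'z',[np.median(X[abs(X[:,1]-y)<.003][:,2]).round(4) for y in (.23,.3,.37)])
st(); a=-11.5
plan([np.polyval(f,.2235)-.0,.2235,.10],Rt(a),4)
E
```

```text
[0.027 0.027 0.027 0.027 0.027 0.026 0.026 0.026 0.026 0.026 0.026 0.026
 0.026 0.026 0.026 0.027 0.027 0.028 0.028 0.028 0.029 0.029 0.029 0.029
 0.03  0.031 0.031 0.031 0.031 0.032 0.032 0.031 0.031 0.031 0.032 0.032]
[0.20251451 0.48800844] 11.448395026712815 y 0.4142023172351689 at .2235 0.5332704363669551 res 0.0006819434963425408 z [np.float64(0.0405), np.float64(0.0354), np.float64(0.0319)]
t 1.45 tcp [0.5363 0.2253 0.2722] rv [2.433e+00 1.977e+00 1.000e-03] F [ 3.  -4.3  1.3] op 0.0853 gf 0.0 
j [-0.859  0.269  0.475  1.662 -0.123  1.239 -0.564]
row 0 xyz [-0.4, -0.9, 43.0] rot [0.0014, 0.0009, -0.0013]
row 1 xyz [-0.5, -0.8, 43.0] rot [0.0014, 0.0009, -0.0013]
row 2 xyz [-0.5, -0.8, 43.0] rot [0.0014, 0.0009, -0.0013]
row 3 xyz [-0.5, -0.7, 43.0] rot [0.0014, 0.0009, -0.0013]
```

send_rows(
  increments=[
    {"hand":-1,"x":0,"y":-1,"z":43,"ax":0,"ay":0,"az":0},
    {"hand":-1,"x":0,"y":-1,"z":43,"ax":0,"ay":0,"az":0},
    {"hand":-1,"x":0,"y":-1,"z":43,"ax":0,"ay":0,"az":0},
    {"hand":-1,"x":-2,"y":0,"z":43,"ax":0,"ay":0,"az":0},
    {"hand":-1,"x":0,"y":0,"z":0,"ax":0,"ay":0,"az":0},
  ],
  grip_force=120,
)

```text
time: 2.08
tool_pos: [0.525, 0.2316, 0.0961]
orientation: [-2.42, -2.001, 0.012]
contact_force: [0.6, 0.1, 0.3]
opening: 0.0855
gripper_force: 0.0
```

```bash
python3 - <<'E'
from h import *
st(); plan([.5333,.2235,.012],Rt(-11.5),2)
E
```

```text
t 2.075 tcp [0.525  0.2316 0.0961] rv [-2.42  -2.001  0.012] F [0.6 0.1 0.3] op 0.0855 gf 0.0 
j [-0.817  0.438  0.417  1.862 -0.221  0.895 -0.483]
row 0 xyz [-3.0, 5.1, 42.0] rot [-0.003, 0.0026, 0.006]
row 1 xyz [-3.1, 5.0, 42.1] rot [-0.003, 0.0026, 0.006]
```

send_rows(
  increments=[
    {"hand":-1,"x":-6,"y":8,"z":20,"ax":0,"ay":0,"az":0.01},
    {"hand":-1,"x":0,"y":0,"z":20,"ax":0,"ay":0,"az":0},
    {"hand":-1,"x":0,"y":0,"z":20,"ax":0,"ay":0,"az":0},
    {"hand":-1,"x":0,"y":0,"z":0,"ax":0,"ay":0,"az":0},
  ],
)

```text
time: 2.58
tool_pos: [0.535, 0.2248, 0.039]
orientation: [2.432, 1.989, -0.001]
contact_force: [-0.0, 0.2, 0.3]
opening: 0.0854
gripper_force: 0.0
```

```bash
python3 - <<'E'
from h import *
st(); plan([.5333,.2235,.012],Rt(-11.5),1)
E
```

```text
t 2.575 tcp [0.535  0.2248 0.039 ] rv [ 2.432e+00  1.989e+00 -1.000e-03] F [-0.   0.2  0.3] op 0.0854 gf 0.0 
j [-0.772  0.523  0.389  1.887 -0.271  0.783 -0.436]
row 0 xyz [-1.6, -1.4, 27.0] rot [-0.0004, 0.0006, 0.0011]
```

send_rows(
  increments=[
    {"hand":-1,"x":-1,"y":-1.5,"z":14,"ax":0,"ay":0,"az":0},
    {"hand":-1,"x":0,"y":0,"z":13,"ax":0,"ay":0,"az":0},
    {"hand":1,"x":0,"y":0,"z":0,"ax":0,"ay":0,"az":0},
    {"hand":1,"x":0,"y":0,"z":0,"ax":0,"ay":0,"az":0},
    {"hand":1,"x":0,"y":0,"z":0,"ax":0,"ay":0,"az":0},
  ],
)

```text
time: 3.2
tool_pos: [0.5336, 0.2249, 0.0128]
orientation: [2.431, 1.99, 0.002]
contact_force: [0.4, 0.0, 0.1]
opening: 0.032
gripper_force: 0.0
```

send_rows(
  increments=[
    {"hand":1,"x":0,"y":0,"z":0,"ax":0,"ay":0,"az":0},
    {"hand":1,"x":0,"y":0,"z":0,"ax":0,"ay":0,"az":0},
  ],
)

```text
time: 3.45
tool_pos: [0.5334, 0.225, 0.0133]
orientation: [-2.431, -1.989, -0.001]
contact_force: [-1.7, -0.0, 4.9]
opening: 0.0259
gripper_force: 117.7
```

send_rows(
  increments=[
    {"hand":1,"x":0,"y":0,"z":-20,"ax":0,"ay":0,"az":0},
    {"hand":1,"x":0,"y":0,"z":-35,"ax":0,"ay":0,"az":0},
    {"hand":1,"x":0,"y":0,"z":-40,"ax":0,"ay":0,"az":0},
    {"hand":1,"x":0,"y":0,"z":-25,"ax":0,"ay":0.07,"az":0},
    {"hand":1,"x":0,"y":0,"z":0,"ax":0,"ay":0,"az":0},
  ],
)

```text
time: 4.08
tool_pos: [0.5343, 0.2231, 0.1346]
orientation: [-2.4, -1.959, -0.089]
contact_force: [0.4, 0.1, -6.3]
opening: 0.0259
gripper_force: 119.4
```

```bash
python3 - <<'E'
from h import *
s=st(); im,d,p=grab('wrist'); P=cloud(p,d); save(im,'w3.png')
s=env.read_state(); A=R.from_rotvec(s['orientation']).as_matrix()
L=(P-np.array(s['tool_pos']))@A*1000   # tool frame mm
roi=np.zeros(L.shape[:2],bool); roi[150:280,200:360]=1
Q=L[roi]; Q=Q[np.isfinite(Q[:,0])]; Q=Q[(Q[:,2]<-35)&(Q[:,2]>-75)&(Q[:,0]<-15)]
print(len(Q),np.percentile(Q,[2,50,98],axis=0).round(1).tolist())
c=np.linalg.lstsq(np.c_[Q[:,:2],np.ones(len(Q))],Q[:,2],rcond=None)[0]; print('tool plane z=',c)
n=A@np.array([c[0],c[1],-1.]); n/=n[2]; print('world tilt of top: slope x,y',(-n[:2]).round(4))
print('rect',cv2.minAreaRect(Q[:,:2].astype(np.float32)))
plan([.520,.0265,.15],A,5)
E
```

```text
t 4.075 tcp [0.5343 0.2231 0.1346] rv [-2.4   -1.959 -0.089] F [ 0.4  0.1 -6.3] op 0.0259 gf 119.43627834320068 
j [-0.774  0.369  0.42   1.859 -0.26   0.917 -0.428]Traceback (most recent call last):
  File "<stdin>", line 7, in <module>
    return _quantile_unchecked(
        a, q, axis, out, overwrite_input, method, keepdims, weights)
    return _ureduce(a,
                    func=_quantile_ureduce_func,
    ...<5 lines>...
                    overwrite_input=overwrite_input,
                    method=method)
    r = func(a, **kwargs)
    result = _quantile(arr,
                       quantiles=q,
    ...<2 lines>...
                       out=out,
                       weights=wgt)
    slices_having_nans = np.isnan(arr[-1, ...])
                                  ~~~^^^^^^^^^
IndexError: index -1 is out of bounds for axis 0 with size 0
```

View pics/w3.png

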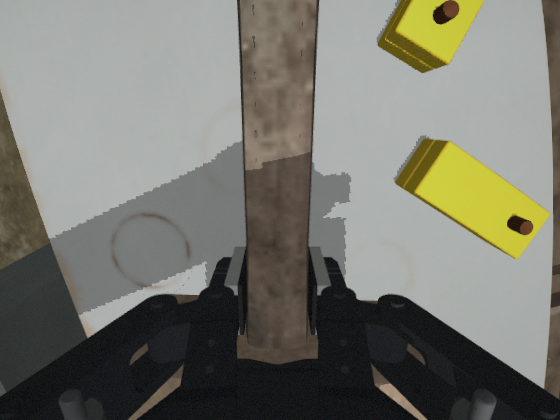

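The mallet is held by its handle (250–310 px wide at rows 0–350), and the head is hidden under the gripper. I measure the handle slope instead.

```bash
python3 - <<'E'
from h import *
s=st(); im,d,p=grab('wrist'); P=cloud(p,d)
s=env.read_state(); A=R.from_rotvec(s['orientation']).as_matrix()
Q=P[10:235,255:300].reshape(-1,3); Q=Q[np.isfinite(Q[:,0])]; Q=Q[Q[:,2]>.09]
T=(Q-np.array(s['tool_pos']))@A*1000
f=np.polyfit(T[:,0],T[:,2],1); print('handle top in tool: z=',f,'x range',T[:,0].min(),T[:,0].max())
a=np.array([.2,.98]); f=np.polyfit(Q[:,:2]@a,Q[:,2],1); print('world slope away from head',f[0])
plan([.520,.0265,.15],A,5)
E
```

```text
t 4.125 tcp [0.533  0.2237 0.1328] rv [-2.398 -1.96  -0.084] F [ 0.2  0.8 -6.1] op 0.0259 gf 119.4180428981781 
j [-0.774  0.371  0.418  1.86  -0.26   0.917 -0.428]
handle top in tool: z= [  0.05142825 -28.52007792] x range 26.36932284120518 106.30314403005306
world slope away from head 0.017041926582525586
row 0 xyz [-38.9, 5.5, -6.4] rot [-0.0, 0.0, -0.0]
row 1 xyz [-38.9, 5.5, -6.4] rot [-0.0, 0.0, -0.0]
row 2 xyz [-38.9, 5.5, -6.4] rot [-0.0, 0.0, -0.0]
row 3 xyz [-38.9, 5.5, -6.4] rot [-0.0, 0.0, -0.0]
row 4 xyz [-38.9, 5.5, -6.4] rot [-0.0, 0.0, -0.0]
```

send_rows(
  increments=[
    {"hand":1,"x":-20,"y":3,"z":-3,"ax":0,"ay":0,"az":0},
    {"hand":1,"x":-50,"y":7,"z":-4,"ax":0,"ay":0,"az":0},
    {"hand":1,"x":-60,"y":9,"z":-4,"ax":0,"ay":0,"az":0},
    {"hand":1,"x":-45,"y":6,"z":-3,"ax":0,"ay":0,"az":0},
    {"hand":1,"x":-20,"y":3,"z":0,"ax":0,"ay":0,"az":0},
  ],
)

```text
time: 4.8
tool_pos: [0.5202, 0.0226, 0.1314]
orientation: [-2.402, -1.955, -0.078]
contact_force: [-0.2, 1.1, -6.4]
opening: 0.0256
gripper_force: 119.4
```

send_rows(
  increments=[
    {"hand":1,"x":0,"y":0,"z":15,"ax":0,"ay":0,"az":0},
    {"hand":1,"x":0,"y":0,"z":10,"ax":0,"ay":0,"az":0},
    {"hand":1,"x":0,"y":0,"z":0,"ax":0,"ay":0,"az":0},
  ],
)

```text
time: 5.18
tool_pos: [0.5208, 0.0308, 0.1059]
orientation: [-2.392, -1.963, -0.079]
contact_force: [0.4, 1.1, -6.1]
opening: 0.026
gripper_force: 119.4
```

```bash
python3 - <<'E'
from h import *
s=st(); A=R.from_rotvec(s['orientation']).as_matrix()
plan([.520,.0265,.10],A,1)
im,d,p=grab('scene'); np.savez('s2.npz',im=im,d=d)
save(cv2.resize(im[150:290,190:390],None,fx=4,fy=4,interpolation=cv2.INTER_CUBIC),'s2.png')
E
```

```text
t 5.175 tcp [0.5208 0.0308 0.1059] rv [-2.392 -1.963 -0.079] F [ 0.4  1.1 -6.1] op 0.026 gf 119.42506045103073 
j [-0.495  0.335  0.477  1.994 -0.292  0.857 -0.045]
row 0 xyz [-4.8, 0.0, 5.6] rot [0.0, 0.0, -0.0]
```

View pics/s2.png

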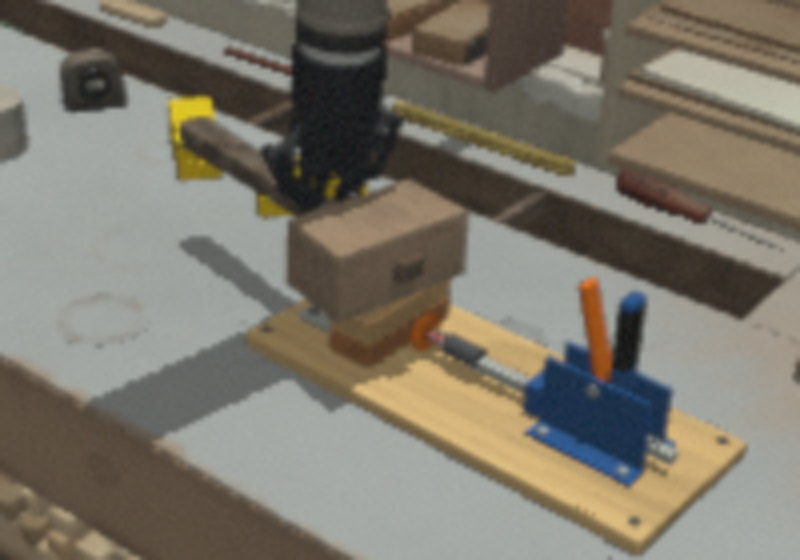

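The scene crop shows the head (375,250) level above the joint, with the orange pad at (425,332), trigger at (595,330) and handle at (630,340). Now I press down.

send_rows(
  increments=[
    {"hand":1,"x":-4,"y":0,"z":6,"ax":0,"ay":0,"az":0},
    {"hand":1,"x":0,"y":0,"z":5,"ax":0,"ay":0,"az":0},
    {"hand":1,"x":0,"y":0,"z":5,"ax":0,"ay":0,"az":0},
  ],
)

```text
time: 5.6
tool_pos: [0.5217, 0.0266, 0.0912]
orientation: [-2.396, -1.961, -0.084]
contact_force: [0.3, 0.8, -5.7]
opening: 0.0261
gripper_force: 119.4
```

send_rows(
  increments=[
    {"hand":1,"x":0,"y":0,"z":4,"ax":0,"ay":0,"az":0},
    {"hand":1,"x":0,"y":0,"z":4,"ax":0,"ay":0,"az":0},
  ],
)

```text
time: 5.85
tool_pos: [0.5219, 0.0274, 0.084]
orientation: [-2.395, -1.961, -0.085]
contact_force: [-4.1, 0.5, 2.3]
opening: 0.0256
gripper_force: 120.6
```

send_rows(
  increments=[
    {"hand":1,"x":0,"y":0,"z":4,"ax":0,"ay":0,"az":0},
    {"hand":1,"x":0,"y":0,"z":3,"ax":0,"ay":0,"az":0},
  ],
)

```text
time: 6.1
tool_pos: [0.5219, 0.0274, 0.0765]
orientation: [-2.396, -1.961, -0.084]
contact_force: [-2.8, 0.2, 2.4]
opening: 0.0257
gripper_force: 120.6
```

send_rows(
  increments=[
    {"hand":1,"x":0,"y":0,"z":3,"ax":0,"ay":0,"az":0},
    {"hand":1,"x":0,"y":0,"z":1,"ax":0,"ay":0,"az":0},
  ],
)

```text
time: 6.35
tool_pos: [0.5251, 0.03, 0.0738]
orientation: [-2.396, -1.964, -0.094]
contact_force: [1.8, 1.0, 5.6]
opening: 0.026
gripper_force: 134.7
```

send_rows(
  increments=[
    {"hand":1,"x":0,"y":0,"z":2,"ax":0,"ay":0,"az":0},
    {"hand":1,"x":0,"y":0,"z":0,"ax":0,"ay":0,"az":0},
  ],
)

```text
time: 6.6
tool_pos: [0.5271, 0.0316, 0.0733]
orientation: [-2.396, -1.964, -0.101]
contact_force: [0.6, 8.6, 10.4]
opening: 0.0261
gripper_force: 135.0
```

send_rows(
  increments=[
    {"hand":1,"x":0,"y":0,"z":-8,"ax":0,"ay":0,"az":0},
    {"hand":1,"x":0,"y":0,"z":-25,"ax":0,"ay":0,"az":0},
    {"hand":1,"x":10,"y":0,"z":-25,"ax":0,"ay":0,"az":0},
    {"hand":1,"x":45,"y":-5,"z":0,"ax":0,"ay":0,"az":0},
    {"hand":1,"x":55,"y":-7,"z":0,"ax":0,"ay":0,"az":0},
  ],
)

```text
time: 7.22
tool_pos: [0.531, 0.1323, 0.1354]
orientation: [-2.402, -1.956, -0.082]
contact_force: [0.3, 0.2, -6.7]
opening: 0.0262
gripper_force: 133.3
```

send_rows(
  increments=[
    {"hand":1,"x":50,"y":-7,"z":0,"ax":0,"ay":0,"az":0},
    {"hand":1,"x":27,"y":-4,"z":0,"ax":0,"ay":0,"az":0},
    {"hand":1,"x":0,"y":0,"z":0,"ax":0,"ay":0,"az":0},
  ],
)

```text
time: 7.6
tool_pos: [0.5345, 0.214, 0.1401]
orientation: [-2.391, -1.967, -0.082]
contact_force: [0.2, 0.1, -6.0]
opening: 0.0257
gripper_force: 133.3
```

```bash
python3 - <<'E'
from h import *
s=st(); A=R.from_rotvec(s['orientation']).as_matrix()
im,d,p=grab('top'); P=cloud(p,d); np.savez('top2.npz',im=im,d=d,P=P)
im2,d2,p2=grab('scene'); P2=cloud(p2,d2); np.savez('s3.npz',im=im2,d=d2,P=P2)
a=cv2.resize(im[190:240,270:390],None,fx=6.6,fy=6.6,interpolation=cv2.INTER_CUBIC)[:290,:790]
b=cv2.resize(im2[205:275,240:390],None,fx=5.2,fy=5.2,interpolation=cv2.INTER_CUBIC)[:,:780]
c=np.zeros((600,790,3),np.uint8); c[:a.shape[0],:a.shape[1]]=a; h=min(b.shape[0],300); c[300:300+h,:b.shape[1]]=b[:h]; save(c,'c4.png')
for n,Q,z0 in(('top',P,None),('scene',P2,None)):
    m=(abs(Q[...,0]-.5085)<.012)&(abs(Q[...,1]+.0225)<.012); print(n,m.sum(),np.sort(Q[m][:,2]).round(4)[-25:])
plan([.5334,.2235,.0135],Rt(-11.5),4)
E
```

```text
t 7.6 tcp [0.5345 0.214  0.1401] rv [-2.391 -1.967 -0.082] F [ 0.2  0.1 -6. ] op 0.0257 gf 133.3078354212921 
j [-0.762  0.36   0.424  1.857 -0.256  0.933 -0.409]
top 47 [0.0604 0.0605 0.0605 0.0606 0.0606 0.0617 0.0617 0.062  0.0621 0.0622
 0.0624 0.0626 0.0626 0.0627 0.0627 0.0629 0.0635 0.0636 0.0637 0.0642
 0.0646 0.0646 0.0651 0.0661 0.0668]
scene 53 [0.0601 0.0602 0.0603 0.0607 0.0608 0.0609 0.0609 0.061  0.0613 0.0619
 0.0619 0.0621 0.0624 0.0626 0.0626 0.0626 0.0627 0.0627 0.063  0.0631
 0.0635 0.0636 0.064  0.0645 0.0648]
row 0 xyz [1.2, -1.0, 31.8] rot [-0.0002, -0.0168, 0.0003]
row 1 xyz [1.7, -1.0, 31.8] rot [-0.0002, -0.0168, 0.0003]
row 2 xyz [2.3, -1.0, 31.8] rot [-0.0002, -0.0168, 0.0003]
row 3 xyz [2.8, -1.0, 31.7] rot [-0.0002, -0.0168, 0.0003]
```

View pics/c4.png

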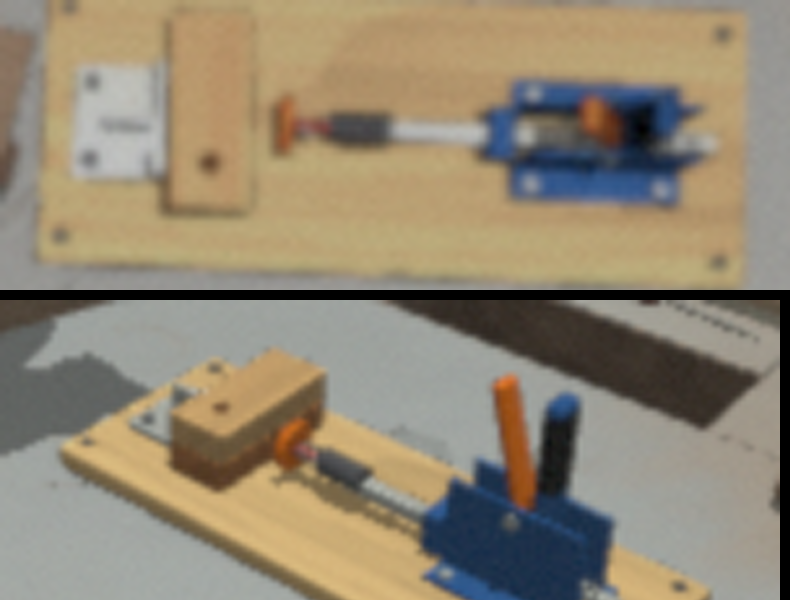

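Top: the joint sits at (210,110) with the dowel (209,161) flush. Scene: the dowel (220,408) is flat in the joint's top, and the pad (293,445) is still clear of the joint. I check the dowel height against the joint top statistically.

```bash
python3 - <<'E'
from h import *
for f,c0 in(('top2.npz',(270+209/6.6,190+161/6.6)),('s3.npz',(240+220/5.2,205+108/5.2)),('top1.npz',(170+461/3.5,150+226/3.5))):
    z=np.load(f); P=z['P']; u,v=int(round(c0[0])),int(round(c0[1])); c=P[v,u]
    D=P[v-1:v+2,u-1:u+2,2]; m=(abs(P[...,0]-c[0]-.035)<.015)&(abs(P[...,1]-c[1])<.013)
    print(f,c.round(4),'dowel z',np.median(D).round(4),D.max().round(4),'joint top',np.median(P[m][:,2]).round(4),m.sum())
p=eyes.camera_params('top'); print('dowel xy',onplane(p,[[270+209/6.6-.4,190+161/6.6-.4]],.062))
E
```

```text
top2.npz [ 0.513  -0.0252  0.062 ] dowel z 0.0596 0.0635 joint top 0.0595 56
s3.npz [ 0.5104 -0.0257  0.0624] dowel z 0.0626 0.0645 joint top 0.0604 53
top1.npz [ 0.5085 -0.025   0.0711] dowel z 0.0699 0.0747 joint top 0.0603 56
dowel xy [[ 0.51295421 -0.02260196  0.062     ]]
```

send_rows(
  increments=[
    {"hand":1,"x":3,"y":-1,"z":38,"ax":0,"ay":-0.034,"az":0},
    {"hand":1,"x":4,"y":-1,"z":38,"ax":0,"ay":-0.034,"az":0},
    {"hand":1,"x":2,"y":-1,"z":25,"ax":0,"ay":0,"az":0},
    {"hand":1,"x":0,"y":0,"z":8,"ax":0,"ay":0,"az":0},
    {"hand":1,"x":0,"y":0,"z":0,"ax":0,"ay":0,"az":0},
  ],
)

```text
time: 8.32
tool_pos: [0.5354, 0.2243, 0.0335]
orientation: [-2.431, -1.986, -0.003]
contact_force: [-2.8, 3.1, 1.8]
opening: 0.0262
gripper_force: 133.2
```

```bash
python3 - <<'E'
from h import *
st();plan([.5334,.2245,.0135],Rt(-11.5),1)
E
```

```text
t 8.325 tcp [0.5354 0.2243 0.0335] rv [-2.431 -1.986 -0.003] F [-2.8  3.1  1.8] op 0.0262 gf 133.18899829639122 
j [-0.77   0.532  0.389  1.891 -0.283  0.771 -0.426]
row 0 xyz [-0.3, -2.0, 20.0] rot [-0.0004, -0.0025, -0.0]
```

send_rows(
  increments=[
    {"hand":1,"x":0,"y":-1,"z":0,"ax":0,"ay":0.06,"az":0},
    {"hand":1,"x":0,"y":0,"z":8,"ax":0,"ay":0.04,"az":0},
    {"hand":1,"x":0,"y":0,"z":0,"ax":0,"ay":0,"az":0},
  ],
)

```text
time: 8.7
tool_pos: [0.5366, 0.2258, 0.0275]
orientation: [-2.381, -1.945, -0.13]
contact_force: [-0.5, 4.7, 5.3]
opening: 0.0261
gripper_force: 134.5
```

```bash
python3 - <<'E'
from h import *
s=st(); im,d,p=grab('wrist'); P=cloud(p,d)
Q=P[5:340,262:296].reshape(-1,3); Q=Q[np.isfinite(Q[:,0])]; 
t=(Q[:,:2]-np.array(s['tool_pos'])[:2])@np.array([.2,.98])
for a in np.arange(.0,.2,.02):
    m=abs(t-a)<.01
    if m.any(): print(round(a,2),m.sum(),np.percentile(Q[m][:,2],[10,50,90]).round(4))
E
```

```text
t 8.7 tcp [0.5366 0.2258 0.0275] rv [-2.381 -1.945 -0.13 ] F [-0.5  4.7  5.3] op 0.0261 gf 134.46878492832184 
j [-0.675  0.507  0.32   1.938 -0.381  0.691 -0.307]
0.0 1453 [0.0495 0.0505 0.0514]
0.02 1571 [0.0508 0.0517 0.0526]
0.04 1729 [0.0521 0.053  0.0539]
0.06 1839 [0.0533 0.0543 0.0554]
0.08 1992 [0.055  0.056  0.0571]
0.1 1662 [0.0565 0.0574 0.0585]
```

send_rows(
  increments=[
    {"hand":1,"x":0,"y":0,"z":-8,"ax":0,"ay":-0.06,"az":0},
    {"hand":1,"x":0,"y":-2,"z":0,"ax":0,"ay":-0.07,"az":0},
    {"hand":1,"x":0,"y":0,"z":0,"ax":0,"ay":0,"az":0},
  ],
)

```text
time: 9.12
tool_pos: [0.5325, 0.2255, 0.033]
orientation: [2.416, 1.98, -0.032]
contact_force: [-0.3, 1.1, -6.8]
opening: 0.026
gripper_force: 133.0
```

```bash
python3 - <<'E'
from h import *
s=st(); im,d,p=grab('wrist'); P=cloud(p,d)
Q=P[5:340,262:296].reshape(-1,3); Q=Q[np.isfinite(Q[:,0])]; 
t=(Q[:,:2]-np.array(s['tool_pos'])[:2])@np.array([.2,.98])
for a in np.arange(.0,.2,.02):
    m=abs(t-a)<.01
    if m.any(): print(round(a,2),m.sum(),np.percentile(Q[m][:,2],[10,50,90]).round(4))
plan([.5334,.2245,.0135],Rt(-11.5,-.03),1)
E
```

```text
t 9.125 tcp [0.5325 0.2255 0.033 ] rv [ 2.416  1.98  -0.032] F [-0.3  1.1 -6.8] op 0.026 gf 132.97817185521126 
j [-0.8    0.54   0.406  1.884 -0.258  0.787 -0.457]
0.0 1358 [0.0551 0.0558 0.0565]
0.02 1509 [0.0553 0.056  0.0567]
0.04 1687 [0.0555 0.0563 0.0569]
0.06 1876 [0.0558 0.0566 0.0574]
0.08 2056 [0.0563 0.0572 0.058 ]
0.1 1903 [0.0568 0.0577 0.0586]
row 0 xyz [0.9, 1.1, 19.3] rot [0.0005, -0.0023, 0.0017]
```

send_rows(
  increments=[
    {"hand":1,"x":0,"y":1,"z":4,"ax":0,"ay":-0.075,"az":0},
    {"hand":1,"x":0,"y":0,"z":7,"ax":0,"ay":0,"az":0},
    {"hand":1,"x":0,"y":0,"z":0,"ax":0,"ay":0,"az":0},
  ],
)

```text
time: 9.55
tool_pos: [0.5321, 0.2223, 0.0211]
orientation: [2.381, 1.946, -0.125]
contact_force: [-1.5, -0.0, -5.9]
opening: 0.0259
gripper_force: 133.0
```

```bash
python3 - <<'E'
from h import *
s=st(); im,d,p=grab('wrist'); P=cloud(p,d)
Q=P[5:340,262:296].reshape(-1,3); Q=Q[np.isfinite(Q[:,0])]; 
t=(Q[:,:2]-np.array(s['tool_pos'])[:2])@np.array([.2,.98])
for a in np.arange(.0,.2,.02):
    m=abs(t-a)<.01
    if m.any(): print(round(a,2),m.sum(),np.percentile(Q[m][:,2],[10,50,90]).round(4))
E
```

```text
t 9.55 tcp [0.5321 0.2223 0.0211] rv [ 2.381  1.946 -0.125] F [-1.5 -0.  -5.9] op 0.0259 gf 133.01241651177406 
j [-0.843  0.587  0.434  1.856 -0.212  0.821 -0.517]
0.0 1345 [0.0431 0.044  0.0448]
0.02 1508 [0.0418 0.0426 0.0435]
0.04 1670 [0.0405 0.0414 0.0423]
0.06 1853 [0.0392 0.0401 0.041 ]
0.08 2064 [0.0383 0.0392 0.04  ]
0.1 2068 [0.0373 0.0382 0.0392]
```

send_rows(
  increments=[
    {"hand":1,"x":0,"y":0,"z":3,"ax":0,"ay":0,"az":0},
    {"hand":1,"x":0,"y":0,"z":0,"ax":0,"ay":0,"az":0},
  ],
)

```text
time: 9.85
tool_pos: [0.5328, 0.2232, 0.0189]
orientation: [2.38, 1.946, -0.123]
contact_force: [-0.8, 0.1, -5.5]
opening: 0.0259
gripper_force: 133.0
```

send_rows(
  increments=[
    {"hand":1,"x":0,"y":0,"z":2,"ax":0,"ay":0,"az":0},
    {"hand":1,"x":0,"y":0,"z":0,"ax":0,"ay":0,"az":0},
  ],
)

```text
time: 10.1
tool_pos: [0.5327, 0.2235, 0.0168]
orientation: [2.379, 1.947, -0.123]
contact_force: [0.3, 0.4, -6.6]
opening: 0.0259
gripper_force: 133.0
```

send_rows(
  increments=[
    {"hand":1,"x":0,"y":0,"z":1.5,"ax":0,"ay":0,"az":0},
    {"hand":1,"x":0,"y":0,"z":0,"ax":0,"ay":0,"az":0},
  ],
)

```text
time: 10.35
tool_pos: [0.5331, 0.2236, 0.016]
orientation: [2.379, 1.947, -0.122]
contact_force: [-1.3, -0.1, -0.9]
opening: 0.0257
gripper_force: 133.7
```

Touching. Release, then rise. At the current tilt I back out along tool −z.

send_rows(
  increments=[
    {"hand":-1,"x":0,"y":0,"z":0,"ax":0,"ay":0,"az":0},
    {"hand":-1,"x":0,"y":0,"z":0,"ax":0,"ay":0,"az":0},
    {"hand":-1,"x":0,"y":0,"z":0,"ax":0,"ay":0,"az":0},
    {"hand":-1,"x":0,"y":0,"z":0,"ax":0,"ay":0,"az":0},
  ],
)

```text
time: 10.85
tool_pos: [0.533, 0.2234, 0.0156]
orientation: [2.379, 1.947, -0.122]
contact_force: [0.9, 0.4, -0.6]
opening: 0.0854
gripper_force: 0.0
```

send_rows(
  increments=[
    {"hand":-1,"x":0,"y":0,"z":-20,"ax":0,"ay":0,"az":0},
    {"hand":-1,"x":0,"y":0,"z":-50,"ax":0,"ay":0,"az":0},
    {"hand":-1,"x":0,"y":0,"z":-60,"ax":0,"ay":0.05,"az":0},
    {"hand":-1,"x":0,"y":0,"z":-60,"ax":0,"ay":0.05,"az":0},
    {"hand":-1,"x":0,"y":0,"z":-30,"ax":0,"ay":0,"az":0},
  ],
)

```text
time: 11.48
tool_pos: [0.5378, 0.2388, 0.2389]
orientation: [2.431, 1.986, 0.006]
contact_force: [0.1, -1.1, 0.6]
opening: 0.0854
gripper_force: 0.0
```

```bash
python3 - <<'E'
from h import *
s=st(); im,d,p=grab('top'); P=cloud(p,d); np.savez('top3.npz',im=im,P=P)
H=np.nan_to_num(P[...,2]); roi=np.zeros(H.shape,bool); roi[185:240,175:275]=1
z=np.load('top1.npz')['P'][...,2]
for K in(z,H):
  m=(roi&(K>.056)&(K<.09)); print('head px',m.sum(), np.median(K[m]))
# clamp frame
c=np.array([.5334,-.130]); a=np.deg2rad(88.44); y=np.array([np.cos(a),np.sin(a)]); x=np.array([y[1],-y[0]])
sp=c-.1195*y; print('squeeze xy',sp)
plan([*sp,.25],Rt(-91.56),9)
E
```

```text
t 11.475 tcp [0.5378 0.2388 0.2389] rv [2.431 1.986 0.006] F [ 0.1 -1.1  0.6] op 0.0854 gf 0.0 
j [-0.888  0.31   0.499  1.693 -0.157  1.175 -0.55 ]
head px 683 0.06191580328083934
head px 700 0.06340197262107239
squeeze xy [ 0.53014676 -0.24945571]
row 0 xyz [-53.5, 9.8, -1.1] rot [0.0004, -0.001, 0.1553]
row 1 xyz [-51.3, 18.0, -1.0] rot [0.0004, -0.001, 0.1553]
row 2 xyz [-47.9, 25.7, -1.0] rot [0.0004, -0.001, 0.1553]
row 3 xyz [-43.4, 32.8, -0.9] rot [0.0004, -0.001, 0.1553]
row 4 xyz [-37.8, 39.1, -0.9] rot [0.0004, -0.001, 0.1553]
row 5 xyz [-31.3, 44.5, -0.9] rot [0.0004, -0.001, 0.1553]
row 6 xyz [-24.0, 48.8, -0.9] rot [0.0004, -0.001, 0.1553]
row 7 xyz [-16.2, 51.9, -0.9] rot [0.0004, -0.001, 0.1553]
row 8 xyz [-8.0, 53.8, -0.9] rot [0.0004, -0.001, 0.1553]
```

send_rows(
  increments=[
    {"hand":-1,"x":-53.5,"y":10,"z":-1,"ax":0,"ay":0,"az":0.155},
    {"hand":-1,"x":-51,"y":18,"z":-1,"ax":0,"ay":0,"az":0.155},
    {"hand":-1,"x":-48,"y":26,"z":-1,"ax":0,"ay":0,"az":0.155},
    {"hand":-1,"x":-43.5,"y":33,"z":-1,"ax":0,"ay":0,"az":0.155},
    {"hand":-1,"x":-38,"y":39,"z":-1,"ax":0,"ay":0,"az":0.155},
  ],
)

```text
time: 12.15
tool_pos: [0.5316, -0.0342, 0.2404]
orientation: [3.003, 0.916, -0.002]
contact_force: [1.0, -0.1, 0.3]
opening: 0.0852
gripper_force: 0.0
```

send_rows(
  increments=[
    {"hand":-1,"x":-31,"y":44.5,"z":-1,"ax":0,"ay":0,"az":0.155},
    {"hand":-1,"x":-24,"y":49,"z":-1,"ax":0,"ay":0,"az":0.155},
    {"hand":-1,"x":-16,"y":52,"z":-1,"ax":0,"ay":0,"az":0.155},
    {"hand":-1,"x":-8,"y":54,"z":-1,"ax":0,"ay":0,"az":0.155},
    {"hand":-1,"x":0,"y":0,"z":0,"ax":0,"ay":0,"az":0},
  ],
)

```text
time: 12.78
tool_pos: [0.5269, -0.256, 0.2454]
orientation: [3.134, -0.051, -0.002]
contact_force: [-0.0, 0.8, -0.3]
opening: 0.0856
gripper_force: 0.0
```

```bash
python3 - <<'E'
from h import *
s=st(); im,d,p=grab('wrist'); save(im,'w5.png'); P=cloud(p,d); np.savez('w5.npz',im=im,d=d,P=P)
s=st(); plan([.5301,-.2495,.17],Rt(-91.56),2)
E
```

```text
t 12.775 tcp [ 0.5269 -0.256   0.2454] rv [ 3.134e+00 -5.100e-02 -2.000e-03] F [-0.   0.8 -0.3] op 0.0856 gf 0.0 
j [-0.329  0.399  0.932  1.696 -0.332  1.216 -0.921]
t 12.825 tcp [ 0.528  -0.2526  0.2449] rv [ 3.137e+00 -4.300e-02 -2.000e-03] F [1.1 0.4 0.4] op 0.0853 gf 0.0 
j [-0.331  0.399  0.929  1.697 -0.334  1.216 -0.92 ]
row 0 xyz [1.1, -1.7, 37.4] rot [0.002, 0.0006, -0.0001]
row 1 xyz [1.1, -1.6, 37.4] rot [0.002, 0.0006, -0.0001]
```

View pics/w5.png

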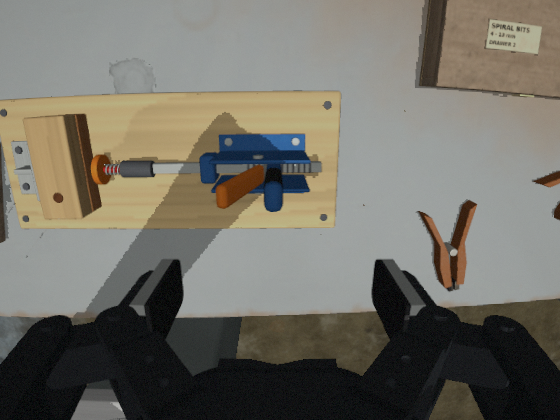

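The wrist view shows the pad at (100,168), black sleeve (137,169), trigger top (222,198), handle cap (273,200) and joint (62,165) with its dowel flush at (58,197). Next I check the handle and trigger positions.

```bash
cat >> h.py <<'E'
def clampT(c=(.5334,-.130),a=88.44):
    a=np.deg2rad(a); y=np.array([np.cos(a),np.sin(a),0]); x=np.array([y[1],-y[0],0]); return np.c_[x,y,[0,0,1]],np.array([*c,0])
E
python3 - <<'E'
from h import *
z=np.load('w5.npz'); P=z['P']; im=z['im']; hsv=cv2.cvtColor(im,cv2.COLOR_RGB2HSV); A,o=clampT(); L=(P-o)@A*1000
orange=(hsv[...,1]>150)&(hsv[...,0]<15)&(hsv[...,2]>70); blue=(hsv[...,0]>100)&(hsv[...,0]<125)&(hsv[...,1]>120)
r=np.zeros(orange.shape,bool); r[140:215,80:300]=1
def rep(n,m):
    q=L[m&r]; print(n,len(q),np.nanpercentile(q,[2,50,98],axis=0).round(1).tolist())
rep('handle cap',blue&(L[...,2]>140)); rep('trigger top',orange&(L[...,2]>135)); 
pad=orange&(L[...,2]>20)&(L[...,2]<60); pad[:,115:]=0; rep('pad',pad)
sl=(hsv[...,2]<75)&(L[...,2]>30)&(L[...,2]<60)&(~blue); sl[:,165:]=0;sl[:,:110]=0; sl[:155]=0; sl[182:]=0; rep('sleeve',sl)
j=L[125:205,35:65]; print('joint top',np.nanmedian(j[...,2])); w=(abs(L[...,2]-61)<4); w[:,130:]=0; rr=w; q=L[w]; print('joint',np.nanpercentile(q,[1,50,99],axis=0).round(1).tolist())
st_=(abs(L[...,2]-52)<3); st_[:,40:]=0; print('stop',np.nanpercentile(L[st_],[2,50,98],axis=0).round(1).tolist())
b=(abs(L[...,2]-16)<3)&(hsv[...,1]>60); q=L[b]; print('board',np.nanpercentile(q,[.5,99.5],axis=0).round(1).tolist())
E
```

```text
handle cap 492 [[-6.0, -128.9, 148.6], [5.8, -122.8, 155.8], [14.3, -116.7, 157.8]]
trigger top 491 [[-4.4, -93.4, 135.9], [5.0, -87.6, 150.6], [12.5, -80.4, 154.0]]
pad 457 [[-34.4, 54.3, 26.0], [4.2, 64.0, 42.1], [28.6, 87.1, 54.2]]
sleeve 219 [[-4.4, 8.4, 37.0], [9.2, 20.3, 43.7], [12.0, 41.2, 47.6]]
joint top 61.523459167406536
joint [[-44.8, 85.1, 57.6], [11.2, 106.7, 61.5], [62.0, 131.0, 63.3]]
stop [[-26.5, 137.2, 50.7], [1.2, 139.3, 52.5], [32.5, 141.2, 53.7]]
board [[-105.1, -358.5, 14.0], [117.2, 199.6, 18.7]]
```

send_rows(
  increments=[
    {"hand":-1,"x":5,"y":-5,"z":30,"ax":0,"ay":0,"az":0},
    {"hand":-1,"x":0,"y":0,"z":30,"ax":0,"ay":0,"az":0},
    {"hand":-1,"x":0,"y":0,"z":0,"ax":0,"ay":0,"az":0},
    {"hand":-1,"x":0,"y":0,"z":0,"ax":0,"ay":0,"az":0},
  ],
  grip_force=60,
)

```text
time: 13.32
tool_pos: [0.535, -0.2449, 0.186]
orientation: [3.138, -0.034, 0.001]
contact_force: [-0.7, -1.0, 0.8]
opening: 0.0854
gripper_force: 0.0
```

```bash
python3 - <<'E'
from h import *
st(); plan([.5338,-.2468,.109],Rt(-91.56),1)
im,d,p=grab('wrist'); P=cloud(p,d); s=env.read_state(); np.savez('w6.npz',im=im,d=d,P=P)
hsv=cv2.cvtColor(im,cv2.COLOR_RGB2HSV); A,o=clampT(); L=(P-o)@A*1000
T=(P-np.array(s['tool_pos']))@R.from_rotvec(s['orientation']).as_matrix()*1000
orange=(hsv[...,1]>150)&(hsv[...,0]<15)&(hsv[...,2]>70); blue=(hsv[...,0]>100)&(hsv[...,0]<125)&(hsv[...,1]>120)
near=(abs(T[...,0])<60)&(abs(T[...,1])<70)
for n,m in(('cap',blue&near&(L[...,2]>140)),('trig',orange&near&(L[...,2]>135))):
    print(n,m.sum(),'clamp',np.percentile(L[m],[2,98],axis=0).round(1).tolist(),'tool',np.percentile(T[m],[2,98],axis=0).round(1).tolist())
E
```

```text
t 13.325 tcp [ 0.535  -0.2449  0.186 ] rv [ 3.138e+00 -3.400e-02  1.000e-03] F [-0.7 -1.   0.8] op 0.0854 gf 0.0 
j [-0.307  0.459  0.886  1.761 -0.391  1.108 -0.886]
row 0 xyz [-1.2, 1.7, 77.0] rot [0.0029, -0.0008, 0.0058]
cap 2056 clamp [[-5.2, -178.8, 150.6], [24.6, -50.7, 283.9]] tool [[-10.0, -64.2, -97.3], [19.9, 63.9, 35.9]]
trig 776 clamp [[-3.7, -93.3, 135.7], [12.5, -80.2, 153.9]] tool [[-8.5, -35.2, 32.5], [7.7, -22.1, 50.7]]
```

send_rows(
  increments=[
    {"hand":-1,"x":0,"y":2.5,"z":27,"ax":0,"ay":0,"az":0.006},
    {"hand":-1,"x":0,"y":0,"z":25,"ax":0,"ay":0,"az":0},
    {"hand":-1,"x":0,"y":0,"z":22,"ax":0,"ay":0,"az":0},
    {"hand":-1,"x":0,"y":0,"z":0,"ax":0,"ay":0,"az":0},
    {"hand":-1,"x":0,"y":0,"z":0,"ax":0,"ay":0,"az":0},
  ],
)

```text
time: 14.0
tool_pos: [0.5351, -0.2488, 0.1127]
orientation: [3.138, -0.045, 0.003]
contact_force: [0.3, -0.2, 0.3]
opening: 0.085
gripper_force: 0.0
```

```bash
python3 - <<'E'
from h import *
st(); plan([.5345,-.2475,.109],Rt(-91.56),1)
im,d,p=grab('wrist'); save(cv2.resize(im,None,fx=1.4,fy=1.4)[:588],'w7.png'); np.savez('w7.npz',im=im,d=d,P=cloud(p,d))
E
```

```text
t 14.0 tcp [ 0.5351 -0.2488  0.1127] rv [ 3.138e+00 -4.500e-02  3.000e-03] F [ 0.3 -0.2  0.3] op 0.085 gf 0.0 
j [-0.249  0.543  0.824  1.826 -0.472  0.978 -0.826]
row 0 xyz [-0.7, -1.2, 3.7] rot [0.0037, -0.002, -0.0018]
```

View pics/w7.png

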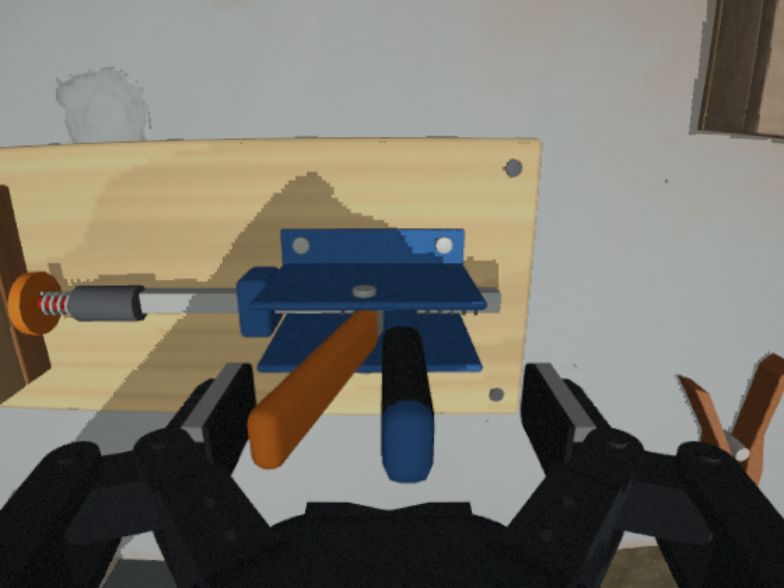

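The fingers straddle the trigger (265,440) and the handle (407,440). The pad (33,300), spring (55,302) and sleeve (73–143,302) stay in view, so I track them numerically.

```bash
cat >> h.py <<'E'
def rodmeas(im,p,show=True):
    "clamp-frame y (mm) of: pad back/front, sleeve front/back, housing nose, in the wrist view"
    A,o=clampT((.5375,-.128)); T=np.array(p['cam_to_world']); K=np.array(p['camera_matrix']); D=np.array(p['distortion'],float)
    def proj(y,z,x=0):
        w=A@(np.array([x,y,z])/1000)+o; q=np.linalg.inv(T)@np.r_[w,1]
        return cv2.projectPoints(q[:3].reshape(1,1,3),np.eye(3)[0]*0,np.zeros(3),K,D)[0].ravel()
    hsv=cv2.cvtColor(im,cv2.COLOR_RGB2HSV).astype(int); ys=np.arange(-40,125,.5); out=''
    for y in ys:
        u=proj(y,46); c,r=np.round(u).astype(int)
        if not(1<=c<559 and 2<=r<417): out+='#'; continue
        h,s,v=np.median(hsv[r-1:r+2,c],axis=0)
        out+='o' if (4<=h<20 and s>190 and v>90) else 'B' if (100<h<125 and s>120) else 'k' if (v<90 and s<70) else 'r' if ((h<4 or h>170) and s>110) else 'w' if s<70 else 'y'
    if show: print(''.join(out))
    runs=[];i=0
    while i<len(out):
        j=i
        while j<len(out) and out[j]==out[i]: j+=1
        if j-i>=2: runs.append((out[i],ys[i],ys[j-1]))
        i=j
    print(runs)
E
python3 - <<'E'
from h import *
s=st(); im,d,p=grab('wrist'); cv2.imwrite('pics/m0.png',im[...,::-1]); rodmeas(im,p,False)
E
```

```text
t 14.05 tcp [ 0.5352 -0.2488  0.1128] rv [ 3.138 -0.045  0.004] F [-0.8  0.1  0.1] op 0.0852 gf 0.0 
j [-0.249  0.543  0.824  1.826 -0.472  0.977 -0.826]
[('w', np.float64(-40.0), np.float64(3.0)), ('k', np.float64(3.5), np.float64(8.0)), ('w', np.float64(8.5), np.float64(31.5)), ('w', np.float64(32.5), np.float64(37.5)), ('w', np.float64(38.5), np.float64(39.0)), ('k', np.float64(39.5), np.float64(41.0)), ('w', np.float64(41.5), np.float64(43.5)), ('r', np.float64(44.0), np.float64(46.0)), ('w', np.float64(46.5), np.float64(47.5)), ('r', np.float64(48.0), np.float64(50.0)), ('w', np.float64(50.5), np.float64(52.0)), ('r', np.float64(52.5), np.float64(54.5)), ('w', np.float64(55.0), np.float64(56.0)), ('r', np.float64(56.5), np.float64(58.0)), ('y', np.float64(59.0), np.float64(62.5)), ('o', np.float64(63.0), np.float64(63.5)), ('y', np.float64(64.0), np.float64(68.5)), ('o', np.float64(69.0), np.float64(75.5)), ('y', np.float64(76.0), np.float64(80.0)), ('#', np.float64(80.5), np.float64(124.5))]
```

send_rows(
  increments=[
    {"hand":-1,"x":0,"y":-1,"z":3,"ax":0,"ay":0,"az":0},
    {"hand":1,"x":0,"y":0,"z":0,"ax":0,"ay":0,"az":0},
    {"hand":1,"x":0,"y":0,"z":0,"ax":0,"ay":0,"az":0},
    {"hand":1,"x":0,"y":0,"z":0,"ax":0,"ay":0,"az":0},
    {"hand":1,"x":0,"y":0,"z":0,"ax":0,"ay":0,"az":0},
  ],
  grip_force=60,
)

```text
time: 14.72
tool_pos: [0.535, -0.2477, 0.1089]
orientation: [3.138, -0.046, 0.003]
contact_force: [1.6, -2.3, 3.9]
opening: 0.0257
gripper_force: 64.3
```

```bash
python3 - <<'E'
from h import *
s=st(); im,d,p=grab('wrist'); cv2.imwrite('pics/m1.png',im[...,::-1]); rodmeas(im,p,False)
E
```

```text
t 14.725 tcp [ 0.535  -0.2477  0.1089] rv [ 3.138e+00 -4.600e-02  3.000e-03] F [ 1.6 -2.3  3.9] op 0.0257 gf 64.30749535560608 
j [-0.248  0.547  0.821  1.83  -0.476  0.971 -0.824]
[('w', np.float64(-40.0), np.float64(8.5)), ('k', np.float64(9.0), np.float64(13.5)), ('w', np.float64(14.0), np.float64(49.0)), ('r', np.float64(50.0), np.float64(51.0)), ('y', np.float64(51.5), np.float64(52.0)), ('w', np.float64(52.5), np.float64(53.5)), ('r', np.float64(54.0), np.float64(56.0)), ('w', np.float64(56.5), np.float64(58.5)), ('r', np.float64(59.0), np.float64(60.0)), ('w', np.float64(61.0), np.float64(62.0)), ('r', np.float64(62.5), np.float64(64.0)), ('o', np.float64(64.5), np.float64(75.0)), ('y', np.float64(75.5), np.float64(77.0)), ('#', np.float64(78.0), np.float64(124.5))]
```

The rod advanced about 6 mm, with the spring still free. I continue pumping.

send_rows(
  increments=[
    {"hand":-1,"x":0,"y":0,"z":0,"ax":0,"ay":0,"az":0},
    {"hand":-1,"x":0,"y":0,"z":0,"ax":0,"ay":0,"az":0},
    {"hand":-1,"x":0,"y":0,"z":0,"ax":0,"ay":0,"az":0},
    {"hand":-1,"x":0,"y":0,"z":0,"ax":0,"ay":0,"az":0},
    {"hand":-1,"x":0,"y":0,"z":0,"ax":0,"ay":0,"az":0},
  ],
)

```text
time: 15.4
tool_pos: [0.5341, -0.2477, 0.1083]
orientation: [3.138, -0.046, -0.0]
contact_force: [0.3, -0.0, -0.0]
opening: 0.0852
gripper_force: 0.0
```

send_rows(
  increments=[
    {"hand":1,"x":0,"y":0,"z":0,"ax":0,"ay":0,"az":0},
    {"hand":1,"x":0,"y":0,"z":0,"ax":0,"ay":0,"az":0},
    {"hand":1,"x":0,"y":0,"z":0,"ax":0,"ay":0,"az":0},
    {"hand":1,"x":0,"y":0,"z":0,"ax":0,"ay":0,"az":0},
    {"hand":1,"x":0,"y":0,"z":0,"ax":0,"ay":0,"az":0},
  ],
)

```text
time: 16.02
tool_pos: [0.535, -0.2477, 0.1088]
orientation: [3.138, -0.046, 0.002]
contact_force: [1.9, -1.2, 4.2]
opening: 0.026
gripper_force: 64.3
```

```bash
python3 - <<'E'
from h import *
s=st(); im,d,p=grab('wrist'); rodmeas(im,p,False)
im2,d2,p2=grab('scene'); P=cloud(p2,d2); im3,d3,p3=grab('top'); np.savez('sq2.npz',s=im2,t=im3,P=P,Pt=cloud(p3,d3))
E
```

```text
t 16.025 tcp [ 0.535  -0.2477  0.1088] rv [ 3.138e+00 -4.600e-02  2.000e-03] F [ 1.9 -1.2  4.2] op 0.026 gf 64.28969264030457 
j [-0.248  0.547  0.821  1.83  -0.476  0.971 -0.824]
[('w', np.float64(-40.0), np.float64(14.5)), ('k', np.float64(15.0), np.float64(20.0)), ('w', np.float64(20.5), np.float64(53.0)), ('w', np.float64(54.0), np.float64(55.0)), ('r', np.float64(55.5), np.float64(57.5)), ('w', np.float64(58.0), np.float64(60.0)), ('r', np.float64(60.5), np.float64(62.0)), ('w', np.float64(62.5), np.float64(64.0)), ('r', np.float64(65.0), np.float64(66.0)), ('w', np.float64(66.5), np.float64(68.5)), ('r', np.float64(69.0), np.float64(69.5)), ('o', np.float64(70.0), np.float64(77.5)), ('#', np.float64(78.0), np.float64(124.5))]
```

send_rows(
  increments=[
    {"hand":-1,"x":0,"y":0,"z":0,"ax":0,"ay":0,"az":0},
    {"hand":-1,"x":0,"y":0,"z":0,"ax":0,"ay":0,"az":0},
    {"hand":-1,"x":0,"y":0,"z":0,"ax":0,"ay":0,"az":0},
    {"hand":-1,"x":0,"y":0,"z":0,"ax":0,"ay":0,"az":0},
    {"hand":-1,"x":0,"y":0,"z":0,"ax":0,"ay":0,"az":0},
  ],
)

```text
time: 16.8
tool_pos: [0.5341, -0.2477, 0.1082]
orientation: [3.138, -0.046, -0.001]
contact_force: [-0.2, -0.4, -0.4]
opening: 0.0853
gripper_force: 0.0
```

send_rows(
  increments=[
    {"hand":1,"x":0,"y":0,"z":0,"ax":0,"ay":0,"az":0},
    {"hand":1,"x":0,"y":0,"z":0,"ax":0,"ay":0,"az":0},
    {"hand":1,"x":0,"y":0,"z":0,"ax":0,"ay":0,"az":0},
    {"hand":1,"x":0,"y":0,"z":0,"ax":0,"ay":0,"az":0},
    {"hand":1,"x":0,"y":0,"z":0,"ax":0,"ay":0,"az":0},
  ],
)

```text
time: 17.42
tool_pos: [0.535, -0.2477, 0.1089]
orientation: [3.138, -0.046, 0.002]
contact_force: [2.3, -0.5, 4.3]
opening: 0.0257
gripper_force: 64.2
```

```bash
python3 - <<'E'
from h import *
s=st(); im,d,p=grab('wrist'); rodmeas(im,p,False); cv2.imwrite('pics/m3.png',im[...,::-1])
E
```

```text
t 17.425 tcp [ 0.535  -0.2477  0.1089] rv [ 3.138e+00 -4.600e-02  2.000e-03] F [ 2.3 -0.5  4.3] op 0.0257 gf 64.19150233268738 
j [-0.248  0.547  0.821  1.83  -0.476  0.971 -0.824]
[('w', np.float64(-40.0), np.float64(20.0)), ('k', np.float64(20.5), np.float64(26.0)), ('w', np.float64(26.5), np.float64(60.5)), ('r', np.float64(61.0), np.float64(62.0)), ('k', np.float64(62.5), np.float64(63.0)), ('w', np.float64(63.5), np.float64(64.5)), ('r', np.float64(65.0), np.float64(67.0)), ('w', np.float64(67.5), np.float64(68.5)), ('r', np.float64(69.0), np.float64(71.0)), ('w', np.float64(71.5), np.float64(73.5)), ('r', np.float64(74.0), np.float64(74.5)), ('o', np.float64(75.0), np.float64(77.5)), ('#', np.float64(78.0), np.float64(124.5))]
```

send_rows(
  increments=[
    {"hand":-1,"x":0,"y":0,"z":0,"ax":0,"ay":0,"az":0},
    {"hand":-1,"x":0,"y":0,"z":0,"ax":0,"ay":0,"az":0},
    {"hand":-1,"x":0,"y":0,"z":0,"ax":0,"ay":0,"az":0},
    {"hand":-1,"x":0,"y":0,"z":0,"ax":0,"ay":0,"az":0},
    {"hand":-1,"x":0,"y":0,"z":0,"ax":0,"ay":0,"az":0},
  ],
)

```text
time: 18.1
tool_pos: [0.5341, -0.2477, 0.1083]
orientation: [3.138, -0.046, -0.001]
contact_force: [-0.0, -0.7, 0.2]
opening: 0.0854
gripper_force: 0.0
```

send_rows(
  increments=[
    {"hand":1,"x":0,"y":0,"z":0,"ax":0,"ay":0,"az":0},
    {"hand":1,"x":0,"y":0,"z":0,"ax":0,"ay":0,"az":0},
    {"hand":1,"x":0,"y":0,"z":0,"ax":0,"ay":0,"az":0},
    {"hand":1,"x":0,"y":0,"z":0,"ax":0,"ay":0,"az":0},
    {"hand":1,"x":0,"y":0,"z":0,"ax":0,"ay":0,"az":0},
  ],
)

```text
time: 18.73
tool_pos: [0.535, -0.2477, 0.1089]
orientation: [3.138, -0.046, 0.002]
contact_force: [1.7, -1.6, 4.9]
opening: 0.0259
gripper_force: 64.3
```

```bash
python3 - <<'E'
from h import *
s=st(); im,d,p=grab('wrist'); rodmeas(im,p,False); cv2.imwrite('pics/m4.png',im[...,::-1])
E
```

```text
t 18.725 tcp [ 0.535  -0.2477  0.1089] rv [ 3.138e+00 -4.600e-02  2.000e-03] F [ 1.7 -1.6  4.9] op 0.0259 gf 64.30563569068909 
j [-0.248  0.547  0.821  1.83  -0.476  0.971 -0.824]
[('w', np.float64(-40.0), np.float64(26.0)), ('k', np.float64(26.5), np.float64(31.5)), ('w', np.float64(32.0), np.float64(66.5)), ('r', np.float64(67.0), np.float64(68.0)), ('w', np.float64(68.5), np.float64(70.5)), ('r', np.float64(71.0), np.float64(73.0)), ('w', np.float64(73.5), np.float64(75.0)), ('r', np.float64(75.5), np.float64(76.0)), ('o', np.float64(76.5), np.float64(77.5)), ('#', np.float64(78.0), np.float64(124.5))]
```

The spring is pressed in by about 5 mm, a quarter of its travel: the pad-to-sleeve distance went from 55 to 50 mm. One more squeeze would take it to about 11 mm, past half. The trigger is squeezed home in the gripper, so I hand in.

```bash
python3 -c "
from workcell import env
print(env.hand_in())"
```

```text
the job is handed in; nothing more can be done
None
```

I handed the job in at about 19 s: the dowel measured home and the mallet is back on the bench. The joint measures as pinched, with the pad's spring pressed in about 5 mm (a quarter of its travel), and the trigger is still squeezed home in the gripper. The verdict wasn't shown.

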